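# Zero the dial depth gauge and check a hinge bore

## Robot

A 7-joint arm with a two-finger parallel gripper is mounted at the origin on a cart in front of the work surface, level with it; the furniture and walls round the work are solid. World frame = base frame: x ahead of the robot, y to its left, z up, the work surface at z = 0. Lengths are in m, angles in rad, forces in N, time in s.
With the tool pointing down it reaches from about 0.425 to 0.875 m from the base axis. Payload 4.7 kg.
Tool frame: the origin (TCP) lies midway between the tips of the shut fingers; the grasp point (between the pads) lies 19 mm behind it; z points along the fingers, y is the line along which they close (so a half turn about z gives the same grasp; the last joint's range is limited). The gripper opens to 87 mm and grips with 3 to 60 N. Pads are 19 mm wide; open, the fingers measure 117 mm over their backs; the gripper's body (75 mm by 190 mm) begins 51 mm behind the grasp point.
Start: joints at [1.14, 0.321, -0.07, 1.45, 0.023, 1.371, -0.057], TCP at [0.28, -0.587, 0.223] pointing down, gripper open.
Joint ranges: [-2.86, 2.86], [-0.3, 2.09], [-1.38, 1.24], [0.06, 2.45], [-1.56, 4.7], [0.09, 2.05], [-2.69, 2.69]. Speed limits (rad/s): [2.57, 2.57, 3.14, 3.14, 3.14, 3.14, 3.14].

## Interface

Orientations are given as a rotation vector (axis times angle).
In Python, from bench import ctrl gives the robot as it stands. The module is installed in compiled form; this text tells all that it offers.
- The arm moves only by the shell command python3 -m handwheel 'ROWS' [FORCE]. ROWS is JSON, a list of rows, each a list of 7 numbers: the finger opening in m, from 0 to 0.087, then the shift along the tool's x, y, z in m, then the turn, a rotation vector about the tool's x, y, z in degrees. A call has 1 to 12 rows; each row shifts and turns the commanded pose from where the row before left it, along the tool's axes as they then stand; what a row does not reach is not made up. A row lasts 1/8 s, in which the tool goes at most 62.5 mm and 10.7 degrees, less where a joint would pass 70% of its speed; a pose out of reach is approached as far as the arm can. A call is refused whole if a number of a shift passes 0.0625 or a number of a turn 10.7, either way. A call with a gripper value outside its range is refused whole. The fingers move at their own pace and stop on an object; FORCE is the grip in N (left out, the last holds). Time passes only in rows, so rows that do not move let the fingers close. It gives the time, the measured TCP pose, the force, the opening and the grip force at its end, in the units of the state.
- ctrl.get_state(): the state, without advancing time (a new reading comes with each control period).
- ctrl.get_image(name): name is "scene" or "top" or "wrist"; returns (picture, depth): 400x640x3 uint8, blue, green, red; 400x640 float32, m along the optical axis (not along the pixel's ray), 0 where there is no reading.
- ctrl.camera_info(name): a dict with "intrinsics" (3x3 intrinsics, pixels), "R" (3x3) and "t" (3): a world point X has camera coordinates R X + t. Camera axes: x right, y down, z forward; pixel columns grow to the right and rows downward; lengths in m; the calibration is good to about 2 mm. A picture is of the moment at which its call begins: read the wrist's pose just before it. camera_info takes no time and is no camera call; for the wrist camera it gives the pose at the moment of the call.
- ctrl.close_job(): hands the job in; it is judged then, once.
The state is a dict: "time": time; "joint_positions": joint angles; "qd": joint speeds; "joint_torque": joint torques, N m; "position": TCP position; "tool_rot": TCP orientation; "ft_force": force on the tool from outside, world axes, zero at the start; "torque": the same for the moment, N m; "grip_width": opening from 0.0 (shut) to 1.0 (fully open); "grip_force": force on a finger pad.
Only numpy, scipy, OpenCV 4.12 (cv2) and the standard library are available. Lean on these libraries where they do the work, as an engineer would, in place of code of your own. Each camera call takes 0.05 s, during which the arm holds its last target. There are 200 camera calls.

## Task

The dial depth gauge stands on its steel setting plate, where its plunger is flush with its foot: without lifting it, turn its bezel until the zero mark stands at the pointer. Then, keeping that setting, carry the gauge to the cabinet door and set it over the large round hinge bore, plunger on the pencil cross at the bottom, foot flat on the door and parallel to the door's long edges. Press it down lightly, with about 10 N, and finish while still holding it there so that the depth can be read; leave everything else on the bench alone.

Things in the scene. Friction and masses are not known exactly. Their poses are not given: they have to be found in the camera images.
- setting_plate: Flat steel plate, 70 x 150 x 16 mm (x, y, z), fixed. Origin: centre of its underside; top at z = 16 mm. Four dowel pins, 5 mm thick and 7 mm high, at x = +-15, y = +-34 mm, stand 1.5 mm clear of the long sides of the gauge's foot and keep it from turning.
- gauge: Dial depth gauge, 0.32 kg, dial up; starts mid setting plate, axes parallel to it. Origin: centre of its foot's underside. Steel foot 22 x 104 x 10 mm (x, y, z); neck; black square case 56 x 60 mm, z = 26 to 52 mm, ribbed flats at x = +-28 mm to carry it by; round bezel, 47 mm diameter, z = 54.5 to 67 mm (rib to 69). Spring plunger, 6 mm thick, out of the foot's middle (1 N).
- bezel (a joint): Angle of the knurled round bezel (with its white dial face) on the case, rad, counterclockwise positive from above; starts at 0.5 to 1.35; stiff (0.02 N m), stays where left. At 0 the zero mark stands at the pointer while the plunger is flush.
- zero_mark (a point): The zero mark of the bezel: a broad black bar on the edge of the white dial face (with a small dark rib on the rim behind it); this point lies 16.5 mm from the bezel's axis, at the height of the pointer.
- pointer_tip (a point): Tip of the slim black pointer of the dial, 16.5 mm from the bezel's axis (it stands toward the gauge's -x when the plunger is flush). The plunger drives it: one turn clockwise for 20 mm of plunger travel outward.
- plunger_tip (a point): Lowest point of the plunger, on the gauge's z axis: flush with the foot's underside on a flat surface, 15 mm below it when the gauge is in the air.
- door: Plain wooden cabinet door lying flat, 160 x 300 x 18 mm (x, y, z), fixed. Origin: centre of its underside; face at z = 18 mm, long edges along y. Large blind hinge bore (35 mm diameter, 12.5 mm deep) at x = -57.5, y = +65 mm, two small dark screw holes beside it. The smaller 20 mm bore at x = +35, y = -95 mm is for a lock: of no concern.
- bore_mark (a point): The pencil cross in the centre of the floor of the 35 mm hinge bore, 12.5 mm below the door's face; axes as the door's.
- tape_measure: Bystander to leave alone: tape measure, 36 x 80 x 66 mm. Origin: centre of its underside.
- bit_box: Bystander to leave alone: flat drill bit box, 80 x 152 x 31 mm. Origin: centre of its underside.
- chisel_2: Bystander to leave alone: chisel, 243 mm long. Origin: centre of its underside.
- wax_tin: Bystander to leave alone: round tin, 74 mm wide, 36 mm high. Origin: centre of its underside.
There are look-alikes about, which are no part of the job. Leave any purple look-alike of the gauge alone.

How it is judged:
On the way:
1. with the gauge standing on the setting plate, the bezel's zero mark is brought to the pointer (within 3 mm at the tip) (distance between zero_mark and pointer_tip below 0.003 m and contact force between gauge and setting_plate above 0.5 N and z of gauge in the frame of setting_plate below 0.018 m), for 0.2 s.
At the end, for the whole second after the job is handed in: Gauge still gripped and at rest; bezel within 0.18 rad of zero; plunger on the bore floor within 5 mm of the cross; foot flat (1.5 mm, 0.03 rad) and within 0.15 rad of the door's long edges; 5 to 22 N on the door in all, the gauge's own 3 N included (value of joint bezel between -0.18 and 0.18 rad and horizontal distance between plunger_tip and bore_mark below 0.005 m and z of plunger_tip in the frame of bore_mark below 0.0015 m and z of gauge in the frame of door below 0.0195 m and angle between the z axis of gauge and the z axis of door, either way round below 0.03 rad and angle between the y axis of gauge and the y axis of door, either way round below 0.15 rad and contact force between gauge and door between 5 and 22 N and contact force between the fingers and gauge above 2 N and linear speed of gauge below 0.01 m/s); the arm keeps its last pose, push and grip.
It fails at once if the gauge is pressed on the door with more than 45 N (contact force between gauge and door above 45 N).
It fails at once if the gauge is tipped over (angle between gauge's own z axis and vertical above 0.6 rad).
It fails at once if a bystander is pushed more than 30 mm (distance of any of tape_measure, bit_box, chisel_2, wax_tin from where it was at the start of the episode above 0.03 m).
It also fails if it takes over 58 s, if anything falls off the work surface, if the arm or the gripper's body presses on something with over 40 N, if the wrist force passes 120 N, or if a joint passes its speed limit or range.

## Working session

There is one attempt and no reset: what is moved stays moved. The work goes in short steps, Python scripts to look and compute and a shell command to move; the robot and the scene stay as the last step left them, time stands still between calls to the robot, and variables do not carry over. Pictures are saved under pics/ and viewed, at most 10 in all, crops included, and the job is handed in when it is done.

```bash
mkdir -p pics
cat > h.py <<'E'
import numpy as np, cv2
from bench import ctrl
from scipy.spatial.transform import Rotation as R
def grab(n):
    info=ctrl.camera_info(n); im,d=ctrl.get_image(n)
    np.savez('%s.npz'%n,im=im,d=d,K=info['intrinsics'],R=info['R'],t=info['t']); return im,d,info
def load(n): return np.load('%s.npz'%n)
def cloud(n):
    f=load(n); K=f['K']; d=f['d']; v,u=np.mgrid[:400,:640]
    c=np.stack([(u-K[0,2])/K[0,0]*d,(v-K[1,2])/K[1,1]*d,d],-1)
    return (c-f['t'])@f['R'], d>0
def plane(n,u,v,z):  # pixel -> world at height z
    f=load(n); r=f['R'].T@np.linalg.inv(f['K'])@np.array([u,v,1.]); o=-f['R'].T@f['t']
    return o+r*(z-o[2])/r[2]
E
python3 - <<'E'
from h import *
for n in('top','scene'):
    im,d,i=grab(n); cv2.imwrite(f'pics/{n}0.png',im); print(n,-np.array(i['R']).T@i['t'])
s=ctrl.get_state(); print(s)
E
```

```text
top [ 0.32754451 -0.03465851  1.39291464]
scene [-0.18753582  0.96643983  0.74096236]
{'time': 0.1, 'joint_positions': array([ 1.14005714,  0.32176016, -0.07005032,  1.45155872,  0.02261532,
        1.37079795, -0.05688322]), 'qd': array([-1.50757911e-04,  1.16221790e-05,  5.09990931e-04, -3.83649528e-03,
        1.80459635e-07, -5.53953665e-04,  1.33309675e-04]), 'joint_torque': array([-2.56959083e-04, -4.92572021e+01, -4.05977201e-01, -3.13397813e+01,
       -6.42258581e-02,  3.95616435e-02,  9.77987202e-05]), 'position': array([ 0.27942076, -0.58632511,  0.22156042]), 'tool_rot': array([-3.06257500e+00, -6.92660624e-01,  7.83114140e-04]), 'ft_force': array([-0.24938401, -0.21956981, -0.01455536]), 'torque': array([-0.0275563 ,  0.00826491, -0.02470743]), 'grip_force': 0.0, 'grip_width': 1.0011927058492596}
```

View pics/top0.png

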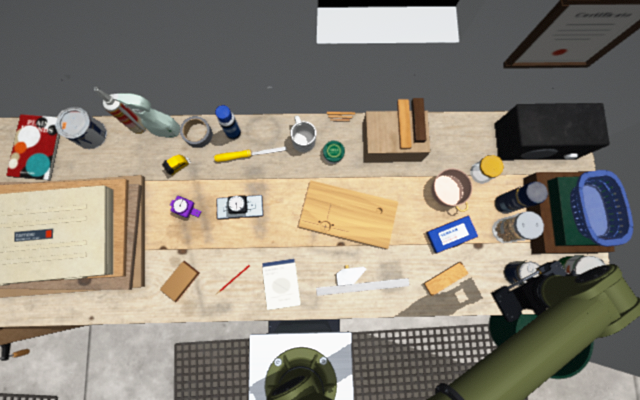

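View pics/scene0.png

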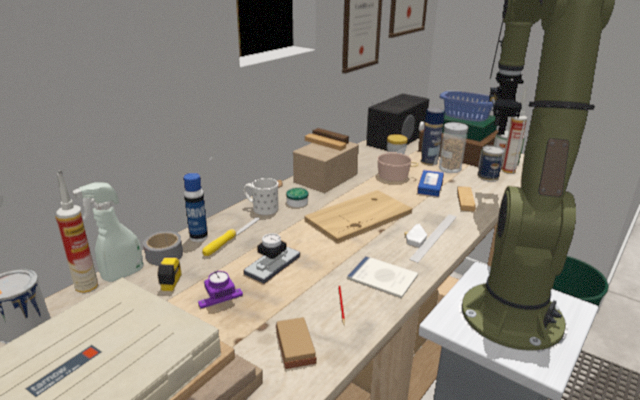

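Candidates: the black-cased gauge on the steel plate at top (237,206), and a purple look-alike at (182,207). I choose the black one. The door is at (347,213), and the hinge bore should be near its left end at about (326,224). I'll take a close crop and measure.

Run:
```python
from h import *
f=load('top'); im=f['im']
a=cv2.resize(im[180:235,205:275],None,fx=7,fy=7,interpolation=cv2.INTER_CUBIC)
b=cv2.resize(im[170:255,290:405],None,fx=4.5,fy=4.5,interpolation=cv2.INTER_CUBIC)
h=max(a.shape[0],b.shape[0]); W=a.shape[1]
o=np.zeros((h+b.shape[0],max(W,b.shape[1]),3),np.uint8)
o=np.zeros((a.shape[0]+10,W,3),np.uint8)
b2=cv2.resize(im[175:250,295:400],(300,214),interpolation=cv2.INTER_CUBIC)
o=np.zeros((385,W+300,3),np.uint8); o[:a.shape[0],:W]=a; o[:214,W:]=b2
cv2.imwrite('pics/crop1.png',o); print(o.shape)
P,ok=cloud('top')
for u,v in[(237,205),(225,206),(256,206),(326,224),(347,213),(182,207),(300,150)]: print(u,v,P[v,u].round(4))
# plate: points z 12..20mm near gauge
roi=np.zeros((400,640),bool); roi[188:226,205:275]=1
m=roi&(P[...,2]>.010)&(P[...,2]<.020); q=P[m][:,:2].astype(np.float32); r=cv2.minAreaRect(q); print('plate',r,len(q))
m=roi&(P[...,2]>.040); q=P[m].astype(np.float32); print('gauge top',cv2.minAreaRect(q[:,:2].copy()),q[:,2].max())
roi[:]=0; roi[172:255,290:405]=1
m=roi&(P[...,2]>.013)&(P[...,2]<.024); q=P[m][:,:2].astype(np.float32); r=cv2.minAreaRect(q); print('door',r,cv2.boxPoints(r),len(q))
```

```text
(385, 790, 3)
237 205 [0.5496 0.1888 0.0797]
225 206 [0.5553 0.2358 0.0306]
256 206 [0.5557 0.1373 0.0175]
326 224 [ 0.4937 -0.0913  0.0048]
347 213 [ 0.5278 -0.1609  0.0136]
182 207 [0.5482 0.3629 0.068 ]
300 150 [ 0.7416 -0.0093  0.0262]
plate ((0.5554420948028564, 0.1925462782382965), (0.07070083171129227, 0.15056094527244568), 2.8080668449401855) 495
gauge top ((0.444527268409729, 0.10454928874969482), (0.3562745451927185, 0.07296252250671387), 38.38436508178711) 1.3929147
door ((0.5247269868850708, -0.16492554545402527), (0.30032917857170105, 0.16114002466201782), 75.01973724365234) [[ 0.40807965 -0.28916055]
 [ 0.56374335 -0.33081305]
 [ 0.64137435 -0.04069054]
 [ 0.48571062  0.00096196]] 4044
```

View pics/crop1.png

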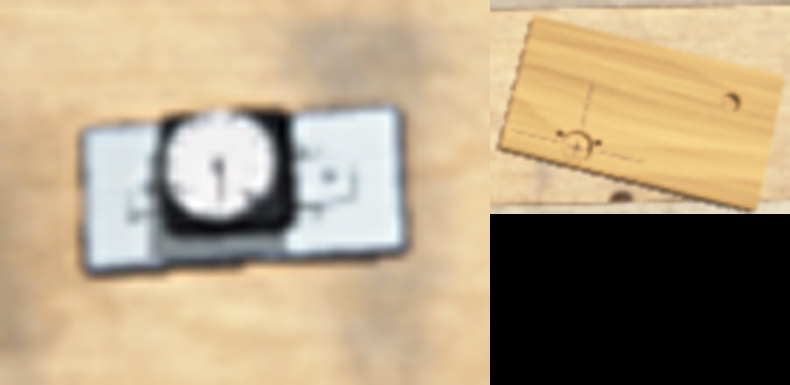

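The crop shows the black gauge's white dial at (218,165), with its pointer straight down, towards world -x. The plate yaw is +2.8°. On the door, the hinge bore is in the lower-left part at crop (580,147). From the measured door centre and its yaw of −15°, I expect the bore at (0.486, −0.087), and that matches. Next I swing above the gauge along an arc.

```bash
python3 -m handwheel '[[0.087,0,0,-0.06,0,0,0],[0.087,0,0,-0.05,0,0,0],[0.087,0.06,-0.007,0,0,0,-5.5],[0.087,0.06,-0.007,0,0,0,-5.5],[0.087,0.06,-0.007,0,0,0,-5.5],[0.087,0.06,-0.007,0,0,0,-5.5],[0.087,0.06,-0.007,0,0,0,-5.5],[0.087,0.06,-0.007,0,0,0,-5.5],[0.087,0.06,-0.007,0,0,0,-5.5],[0.087,0.06,-0.007,0,0,0,-5.5],[0.087,0.06,-0.007,0,0,0,-5.5],[0.087,0.06,-0.007,0,0,0,-5.5]]' && python3 -m handwheel '[[0.087,0.06,-0.006,0,0,0,-5.5],[0.087,0.06,-0.006,0,0,0,-5.5],[0.087,0.06,-0.006,0,0,0,-5.5],[0.087,0.06,-0.006,0,0,0,-5.5],[0.087,0,0,0,0,0,0],[0.087,0,0,0,0,0,0]]'
python3 - <<'E'
from h import *
s=ctrl.get_state(); print(s['time'],s['position'],s['tool_rot'],s['joint_positions'].round(2))
im,d,i=grab('wrist'); cv2.imwrite('pics/w1.png',im); print(-np.array(i['R']).T@i['t'],np.array(i['R']).round(2).tolist())
E
```

```text
time: 1.6
position: [0.5974, -0.0979, 0.3318]
tool_rot: [-2.394, -2.033, 0.001]
ft_force: [0.9, -0.3, -0.4]
grip_width: 0.998
grip_force: 0.0
time: 2.35
position: [0.5787, 0.1388, 0.3321]
tool_rot: [1.967, 2.449, -0.002]
ft_force: [0.7, -0.7, 0.2]
grip_width: 0.999
grip_force: 0.0
2.35 [0.57866166 0.13876402 0.3321175 ] [ 1.96677093e+00  2.44929937e+00 -1.76416922e-03] [ 0.28  0.23 -0.68  1.39  0.15  1.57 -0.17]
[0.56121645 0.22129077 0.49366912] [[0.98, 0.22, -0.0], [0.21, -0.93, 0.31], [0.06, -0.3, -0.95]]
```

View pics/w1.png

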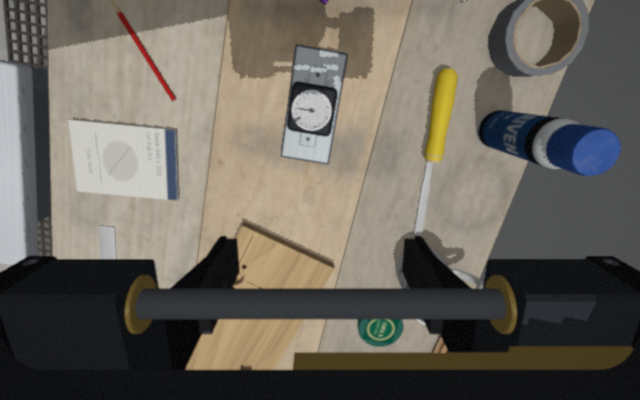

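The gauge is visible at (312,108) with its bezel face. I move down and closer for a good look.

```bash
python3 -m handwheel '[[0.087,0.02,0,0.06,0,0,0],[0.087,0.01,0,0.06,0,0,0],[0.087,0,0,0,0,0,0],[0.087,0,0,0,0,0,0]]'
python3 - <<'E'
from h import *
s=ctrl.get_state(); print(s['time'],s['position'],s['tool_rot'])
im,d,i=grab('wrist'); P,ok=cloud('wrist')
f=load('wrist'); K=f['K']
c=f['R']@np.array([.555,.1925,.083])+f['t']; u,v=(K@c)[:2]/c[2]; print(u,v,K[0,0])
u,v=int(u),int(v); x0=max(u-70,0);y0=max(v-70,0); print(x0,y0)
cv2.imwrite('pics/w2.png',cv2.resize(im[y0:y0+140,x0:x0+140],None,fx=4,fy=4,interpolation=cv2.INTER_CUBIC))
E
```

```text
time: 2.9
position: [0.574, 0.167, 0.2154]
tool_rot: [1.969, 2.446, 0.003]
ft_force: [-0.1, -0.8, 0.8]
grip_width: 1.002
grip_force: 0.0
2.9 [0.57400614 0.16695976 0.21543843] [1.96886832 2.44561642 0.00283227]
304.35969730836644 153.86590249218492 340.57646234500896
234 83
```

View pics/w2.png

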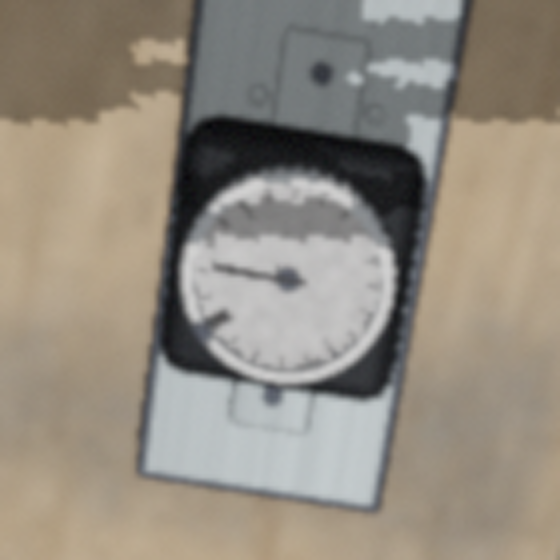

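The crop shows the dial hub at (288,278), the pointer tip at (213,267) and the broad zero bar with its rib at about (213,325). I convert these to world coordinates.

Run:
```python
from h import *
g=lambda x,y,z=.081: plane('wrist',234+x/4-.4,83+y/4-.4,z)
c,p,m=g(288,278),g(213,267),g(213,325)
an=lambda v: np.degrees(np.arctan2(v[1],v[0]))
print('hub',c,'pt',p-c,np.linalg.norm(p-c),an(p-c),'mark',np.linalg.norm(m-c),an(m-c))
ci=g(288,275,.083); print('bezel ctr',ci)
P,ok=cloud('wrist'); roi=np.zeros((400,640),bool); roi[83:223,234:374]=1
z=P[...,2]
q=P[roi&ok&(z>.072)&(z<.1)]; print('bez',len(q),cv2.minAreaRect(q[:,:2].astype(np.float32)),np.median(q[:,2]))
q=P[roi&ok&(z>.056)&(z<.072)]; print('case',len(q),cv2.minAreaRect(q[:,:2].astype(np.float32)),np.median(q[:,2]))
q=P[roi&ok&(z>.01)&(z<.02)]; print('plate',len(q),cv2.minAreaRect(q[:,:2].astype(np.float32)),np.median(q[:,2]))
s=ctrl.get_state(); M=R.from_rotvec(s['tool_rot']).as_matrix(); print('tool y yaw',an(M[:,1]),'tool z',M[:,2])
```

```text
hub [0.55574112 0.19387601 0.081     ] pt [-0.01649465 -0.0011212   0.        ] 0.016532710845253172 -176.11138979163363 mark 0.019752150053027908 -135.61048217047113
bezel ctr [0.55561274 0.19489505 0.083     ]
bez 2230 ((0.5558874607086182, 0.19399552047252655), (0.045666493475437164, 0.046025652438402176), 26.988855361938477) 0.0800316482987469
case 1627 ((0.5558696985244751, 0.1935720294713974), (0.056729771196842194, 0.06018657237291336), 3.232196092605591) 0.06646031425497922
plate 3514 ((0.5560750961303711, 0.18862071633338928), (0.0700627937912941, 0.14007189869880676), 2.9843761920928955) 0.015495887844408921
tool y yaw 12.340149057629342 tool z [ 4.43500651e-03  6.86332212e-04 -9.99989930e-01]
```

The centre agrees to within 1 mm: gauge at (0.5558, 0.1937), yaw 3.2°, bezel off by about +40.5°. I move over the bezel, turn the grip line clear of the rib and descend.

```bash
python3 -m handwheel '[[0.087,0.030,-0.012,0,0,0,0],[0.087,0,0,0.03,0,0,10],[0.087,0,0,0.05,0,0,10],[0.087,0,0,0.03,0,0,0],[0.087,0,0,0.02,0,0,0],[0.087,0,0,0.011,0,0,0],[0.087,0,0,0,0,0,0],[0.087,0,0,0,0,0,0]]'
python3 - <<'E'
from h import *
s=ctrl.get_state(); M=R.from_rotvec(s['tool_rot']).as_matrix(); print(s['position'],np.degrees(np.arctan2(M[1,1],M[0,1])),M[:,2])
d=np.array([.5558,.1937,.0715])-s['position']; print('shift',M.T@d)
E
```

```text
time: 3.95
position: [0.555, 0.1954, 0.0736]
tool_rot: [2.362, 2.07, 0.003]
ft_force: [0.2, -0.1, 0.0]
grip_width: 0.996
grip_force: 0.0
[0.55500281 0.19540035 0.07356668] -7.519356678528156 [ 2.14214780e-03  5.47126840e-04 -9.99997556e-01]
shift [-0.00158311  0.0010086   0.00206745]
```

```bash
python3 -m handwheel '[[0.087,-0.0016,0.001,0.0015,0,0,0],[0.06,0,0,0,0,0,0],[0.03,0,0,0,0,0,0],[0.03,0,0,0,0,0,0],[0.03,0,0,0,0,0,0],[0.03,0,0,0,0,0,0],[0.03,0,0,0,0,0,0]]' 12; python3 -m handwheel '[[0.03,0,0,0,0,0,7],[0.03,0,0,0,0,0,7],[0.03,0,0,0,0,0,7],[0.03,0,0,0,0,0,7],[0.03,0,0,0,0,0,6],[0.03,0,0,0,0,0,6],[0.03,0,0,0,0,0,0],[0.03,0,0,0,0,0,0],[0.03,0,0,0,0,0,0]]'
python3 - <<'E'
from h import *
s=ctrl.get_state(); M=R.from_rotvec(s['tool_rot']).as_matrix(); print(s['position'],np.degrees(np.arctan2(M[1,1],M[0,1])),s['torque'])
E
```

```text
time: 4.82
position: [0.5548, 0.1933, 0.0707]
tool_rot: [2.362, 2.071, 0.0]
ft_force: [0.5, -0.4, -0.2]
grip_width: 0.523
grip_force: 12.0
time: 5.95
position: [0.5546, 0.1934, 0.0707]
tool_rot: [-2.927, -1.14, 0.0]
ft_force: [-0.4, 0.2, -0.2]
grip_width: 0.52
grip_force: 12.0
[0.55461881 0.1934202  0.07072609] -47.45134057595928 [0.09553162 0.19592051 0.01811273]
```

```bash
python3 -m handwheel '[[0.087,0,0,0,0,0,0],[0.087,0,0,0,0,0,0],[0.087,0,0,0,0,0,0],[0.087,0,0,-0.02,0,0,0],[0.087,0,0,-0.03,0,0,-10],[0.087,0,0,-0.04,0,0,-10],[0.087,0,0,-0.04,0,0,-10.3],[0.087,0,0,-0.02,0,0,-10.3],[0.087,-0.035,0,0,0,0,-10.1],[0.087,0,0,0,0,0,0],[0.087,0,0,0,0,0,0]]'
python3 - <<'E'
from h import *
s=ctrl.get_state(); M=R.from_rotvec(s['tool_rot']).as_matrix(); print(s['position'],np.degrees(np.arctan2(M[1,1],M[0,1])),M[:,2])
im,d,i=grab('wrist'); P,ok=cloud('wrist')
f=load('wrist'); K=f['K']
c=f['R']@np.array([.5558,.1937,.083])+f['t']; u,v=(K@c)[:2]/c[2]
u,v=int(u),int(v); x0=max(u-50,0);y0=max(v-50,0); print(x0,y0)
cv2.imwrite('pics/w3.png',cv2.resize(im[y0:y0+100,x0:x0+100],None,fx=5,fy=5,interpolation=cv2.INTER_CUBIC))
roi=np.zeros((400,640),bool); roi[y0:y0+100,x0:x0+100]=1; z=P[...,2]
for a,b in((.072,.1),(.056,.072)):
  q=P[roi&ok&(z>a)&(z<b)]; print(len(q),cv2.minAreaRect(q[:,:2].astype(np.float32)))
E
```

```text
time: 7.32
position: [0.5507, 0.1591, 0.2217]
tool_rot: [2.16, 2.28, 0.002]
ft_force: [0.3, 0.3, -0.9]
grip_width: 1.003
grip_force: 0.0
[0.550676   0.15913302 0.22170218] 3.104860540892746 [ 1.17542632e-03  6.13577409e-04 -9.99999121e-01]
277 96
2152 ((0.5556909441947937, 0.19400547444820404), (0.04587720334529877, 0.0456567257642746), 65.33577728271484)
1587 ((0.5559080839157104, 0.19338293373584747), (0.056866731494665146, 0.0598001554608345), 3.068194627761841)
```

View pics/w3.png

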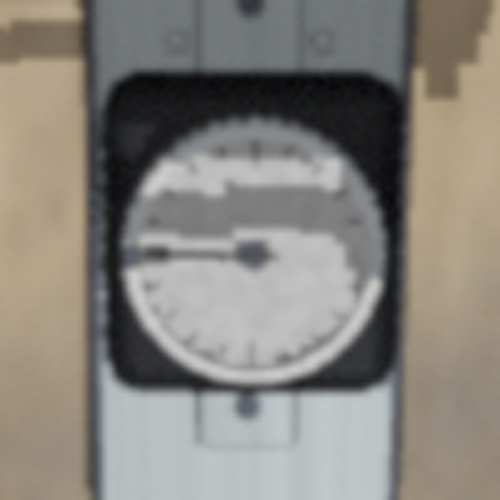

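The zero mark at (150,254) is now in line with the pointer, on row 254. Before grasping, I look at the bore from the same vantage.

```bash
python3 -m handwheel '[[0.087,-0.056,-0.01,0,0,0,0],[0.087,-0.056,-0.01,0,0,0,0],[0.087,-0.056,-0.01,0,0,0,0],[0.087,-0.056,-0.01,0,0,0,0],[0.087,-0.056,-0.01,0,0,0,0],[0.087,0,0,0,0,0,0],[0.087,0,0,0,0,0,0]]'
python3 - <<'E'
from h import *
s=ctrl.get_state(); print(s['position'])
im,d,i=grab('wrist'); P,ok=cloud('wrist')
f=load('wrist'); K=f['K']
c=f['R']@np.array([.486,-.087,.018])+f['t']; u,v=(K@c)[:2]/c[2]
u,v=int(u),int(v); x0=max(u-60,0);y0=max(v-60,0); print(x0,y0)
cv2.imwrite('pics/w4.png',cv2.resize(im[y0:y0+120,x0:x0+120],None,fx=5,fy=5,interpolation=cv2.INTER_CUBIC))
roi=np.zeros((400,640),bool); roi[y0:y0+120,x0:x0+120]=1; z=P[...,2]
q=P[roi&ok&(z<.012)&(z>.001)]; q=q[np.linalg.norm(q[:,:2]-[.486,-.087],axis=1)<.025]; print(len(q),np.median(q,0),cv2.minAreaRect(q[:,:2].astype(np.float32)))
# door long near edge: door-top points, lowest-x boundary
q=P[ok&(z>.014)&(z<.022)&(P[...,1]<0.0)&(P[...,1]>-.25)]; e=[]
for y in np.arange(-.2,-.02,.005):
  w=q[abs(q[:,1]-y)<.0025]
  if len(w)>10: e.append((w[:,0].min(),y))
e=np.array(e); print(np.degrees(np.arctan(np.polyfit(e[:,1],e[:,0],1)[0])),len(e), np.median(q[:,2]))
E
```

```text
time: 8.25
position: [0.5166, -0.1222, 0.2208]
tool_rot: [-2.157, -2.283, -0.001]
ft_force: [0.6, -0.0, 0.5]
grip_width: 1.0
grip_force: 0.0
[ 0.51664101 -0.1221657   0.22077274]
232 74
810 [ 0.48563117 -0.08729636  0.00513578] ((0.4857247471809387, -0.0874858945608139), (0.033972740173339844, 0.03322935849428177), 3.5648162364959717)
53.46997925442183 36 0.017533907029863204
```

View pics/w4.png

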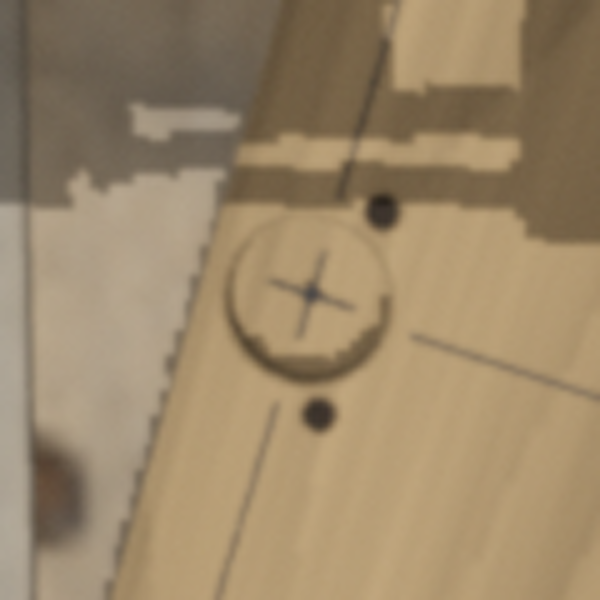

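The cross is at crop (311,292), and the door edge runs from (222,205) to (113,590).

```bash
python3 - <<'E'
from h import *
g=lambda x,y,z:plane('wrist',232+x/5-.4,74+y/5-.4,z)
print(g(311,292,.0055)); e=g(222,205,.018)-g(113,590,.018); print('edge yaw',np.degrees(np.arctan2(-e[0],e[1])))
e=g(388,30,.018)-g(218,598,.018); print(np.degrees(np.arctan2(-e[0],e[1])))
s=ctrl.get_state(); M=R.from_rotvec(s['tool_rot']).as_matrix(); print(M.T@(np.array([.5558,.1937,.037])-s['position']))
E
python3 -m handwheel '[[0.087,0.058,0.0045,0,0,0,0],[0.087,0.058,0.0045,0,0,0,0],[0.087,0.058,0.0045,0,0,0,0],[0.087,0.058,0.0045,0,0,0,0],[0.087,0.058,0.0045,0,0,0,0],[0.087,0.026,0.0,0,0,0,0],[0.087,0,0,0.04,0,0,0],[0.087,0,0,0.03,0,0,0],[0.087,0,0,0,0,0,0],[0.087,0,0,0,0,0,0]]'
python3 - <<'E'
from h import *
s=ctrl.get_state(); M=R.from_rotvec(s['tool_rot']).as_matrix(); print(M.T@(np.array([.5558,.1937,.037])-s['position']),np.degrees(np.arctan2(M[1,1],M[0,1])),M[:,2])
E
```

```text
[ 0.48592554 -0.08585583  0.0055    ]
edge yaw -15.009973309329348
-14.819093853416051
[0.31218624 0.05728208 0.18415411]
time: 9.55
position: [0.5214, 0.1945, 0.1521]
tool_rot: [2.156, 2.284, 0.003]
ft_force: [0.4, 0.8, 0.3]
grip_width: 0.999
grip_force: 0.0
[-0.00291503  0.03410429  0.11517498] 3.2888493654482724 [ 1.57811546e-03  9.12330791e-04 -9.99998339e-01]
```

```bash
python3 -m handwheel '[[0.087,-0.003,0.034,0,0,0,0],[0.087,0,0,0.02,0,0,0],[0.087,0,0,0,0,0,0]]'
python3 - <<'E'
from h import *
s=ctrl.get_state(); M=R.from_rotvec(s['tool_rot']).as_matrix(); print(M.T@(np.array([.5558,.1937,.037])-s['position']),np.degrees(np.arctan2(M[1,1],M[0,1])),M[:,2])
E
```

```text
time: 9.93
position: [0.554, 0.1919, 0.1298]
tool_rot: [-2.157, -2.281, 0.003]
ft_force: [-0.0, 0.8, 0.9]
grip_width: 1.001
grip_force: 0.0
[0.00170672 0.00217959 0.09281362] 3.2039643774780124 [-2.68739731e-03 -3.47463396e-04 -9.99996329e-01]
```

```bash
python3 -m handwheel '[[0.087,0.0017,0.002,0.035,0,0,0],[0.087,0,0,0.035,0,0,0],[0.087,0,0,0.022,0,0,0],[0.087,0,0,0,0,0,0],[0.087,0,0,0,0,0,0]]'
python3 - <<'E'
from h import *
s=ctrl.get_state(); M=R.from_rotvec(s['tool_rot']).as_matrix(); print(M.T@(np.array([.5558,.1937,.037])-s['position']),np.degrees(np.arctan2(M[1,1],M[0,1])),M[:,2])
E
```

```text
time: 10.55
position: [0.5577, 0.1943, 0.0403]
tool_rot: [2.158, 2.282, 0.003]
ft_force: [0.5, -0.1, 1.1]
grip_width: 0.999
grip_force: 0.0
[-0.00053323 -0.00190428  0.00327535] 3.207669975235882 [ 1.81983167e-03  5.26635509e-04 -9.99998205e-01]
```

```bash
python3 -m handwheel '[[0.087,0,-0.0015,0.002,0,0,0],[0.06,0,0,0,0,0,0],[0.04,0,0,0,0,0,0],[0.04,0,0,0,0,0,0],[0.04,0,0,0,0,0,0],[0.04,0,0,0,0,0,0],[0.04,0,0,0,0,0,0]]' 30 && python3 -m handwheel '[[0.04,0,0,-0.01,0,0,0],[0.04,0,0,-0.02,0,0,0],[0.04,0,0,-0.03,0,0,0],[0.04,0,0,-0.02,0,0,0],[0.04,0,0,0,0,0,0],[0.04,0,0,0,0,0,0]]'
python3 - <<'E'
from h import *
s=ctrl.get_state(); M=R.from_rotvec(s['tool_rot']).as_matrix(); print(s['position'],s['torque'],np.degrees(np.arctan2(M[1,1],M[0,1])),M[:,2])
E
```

```text
time: 11.42
position: [0.5556, 0.1936, 0.0367]
tool_rot: [2.159, 2.282, -0.0]
ft_force: [-0.0, -0.7, 1.5]
grip_width: 0.64
grip_force: 30.0
time: 12.18
position: [0.555, 0.1931, 0.1159]
tool_rot: [-2.159, -2.282, 0.002]
ft_force: [0.8, -0.9, -3.3]
grip_width: 0.644
grip_force: 30.0
[0.55503525 0.19313516 0.11594584] [-0.01551538 -0.11281732 -0.00417238] 3.1791565024854602 [-1.25258669e-03 -7.64091900e-04 -9.99998924e-01]
```

```bash
python3 -m handwheel '[[0.04,-0.03,-0.01,0,0,0,0],[0.04,-0.05,-0.015,0,0,0,0],[0.04,-0.05,-0.015,0,0,0,0],[0.04,-0.05,-0.015,0,0,0,0],[0.04,-0.05,-0.015,0,0,0,0],[0.04,-0.03,-0.01,0,0,0,0],[0.04,-0.0154,-0.0046,0,0,0,0],[0.04,0,0,0,0,0,6],[0.04,0,0,0,0,0,6],[0.04,0,0,0,0,0,6],[0.04,0,0,0,0,0,0],[0.04,0,0,0,0,0,0]]'
python3 - <<'E'
from h import *
s=ctrl.get_state(); M=R.from_rotvec(s['tool_rot']).as_matrix(); print(M.T@(np.array([.4858,-.0865,.0387])-s['position']),np.degrees(np.arctan2(M[1,1],M[0,1])),M[:,2],s['ft_force'])
im,d,i=grab('wrist'); cv2.imwrite('pics/w5.png',im)
E
```

```text
time: 13.68
position: [0.4864, -0.0853, 0.1164]
tool_rot: [-2.486, -1.92, 0.0]
ft_force: [0.0, 0.0, -3.2]
grip_width: 0.638
grip_force: 30.0
[-0.00132601 -0.00026201  0.07770017] -14.645305281871382 [-5.29462878e-04  3.94753787e-04 -9.99999782e-01] [ 0.0430824   0.02014473 -3.21018695]
```

View pics/w5.png

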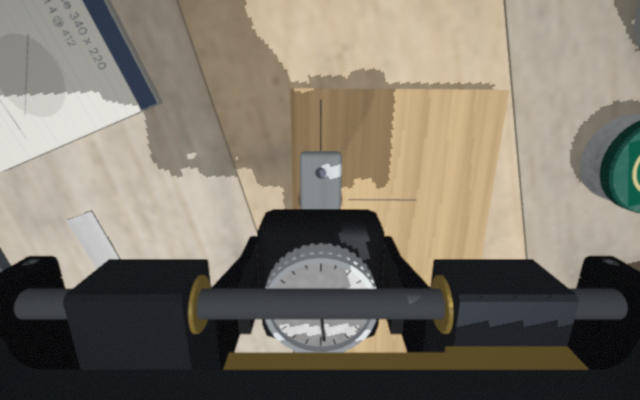

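The gauge is held level and parallel to the pencil line at (320,120). I descend.

```bash
python3 -m handwheel '[[0.04,-0.001,0,0.025,0,0,0],[0.04,0,0,0.025,0,0,0],[0.04,0,0,0.015,0,0,0],[0.04,0,0,0.006,0,0,0],[0.04,0,0,0,0,0,0],[0.04,0,0,0,0,0,0]]'
python3 - <<'E'
from h import *
s=ctrl.get_state(); M=R.from_rotvec(s['tool_rot']).as_matrix(); print(M.T@(np.array([.4858,-.0865,.0387])-s['position']),np.degrees(np.arctan2(M[1,1],M[0,1])),M[:,2],s['ft_force'])
E
```

```text
time: 14.48
position: [0.487, -0.0872, 0.0466]
tool_rot: [2.488, 1.916, 0.001]
ft_force: [0.1, -0.7, -3.4]
grip_width: 0.641
grip_force: 30.0
[ 0.00033772 -0.00134069  0.00789066] -14.808206858720602 [ 1.54987395e-03 -4.92468878e-04 -9.99998678e-01] [ 0.06499862 -0.67316315 -3.35308386]
```

```bash
for k in 1; do python3 -m handwheel '[[0.04,0,-0.0006,0.004,0,0,0],[0.04,0,0,0.001,0,0,0],[0.04,0,0,0,0,0,0]]'; python3 -m handwheel '[[0.04,0,0,0.001,0,0,0],[0.04,0,0,0,0,0,0]]'; python3 -m handwheel '[[0.04,0,0,0.0007,0,0,0],[0.04,0,0,0,0,0,0]]'; done
```

```text
time: 14.85
position: [0.4857, -0.0869, 0.0409]
tool_rot: [2.489, 1.916, -0.0]
ft_force: [-0.7, 0.2, -2.0]
grip_width: 0.639
grip_force: 30.0
time: 15.1
position: [0.4857, -0.0869, 0.0398]
tool_rot: [2.489, 1.916, -0.0]
ft_force: [-0.1, -0.4, -2.5]
grip_width: 0.638
grip_force: 30.0
time: 15.35
position: [0.4857, -0.087, 0.039]
tool_rot: [2.489, 1.916, 0.0]
ft_force: [-0.4, -0.6, -2.0]
grip_width: 0.642
grip_force: 30.0
```

Only the plunger is touching so far (about 1 N). I continue in finer steps.

```bash
python3 -m handwheel '[[0.04,0,0,0.0005,0,0,0],[0.04,0,0,0,0,0,0]]'|grep -E 'pos|ft'; python3 -m handwheel '[[0.04,0,0,0.0004,0,0,0],[0.04,0,0,0,0,0,0]]'|grep -E 'pos|ft'
```

```text
position: [0.4857, -0.087, 0.0387]
ft_force: [-0.7, -0.8, -1.1]
position: [0.4857, -0.0869, 0.0387]
ft_force: [-3.3, -0.6, 4.9]
```

```bash
python3 -m handwheel '[[0.04,0,0,0.0002,0,0,0],[0.04,0,0,0,0,0,0],[0.04,0,0,0,0,0,0],[0.04,0,0,0,0,0,0]]'
python3 - <<'E'
from h import *
im,d,i=grab('wrist'); im2,_,_=grab('scene')
a=im[230:370,200:440]; a=cv2.resize(a,(720,420),interpolation=cv2.INTER_CUBIC); cv2.imwrite('pics/w6.png',a)
fs=[]
for k in range(4): ctrl.get_image('top'); fs.append(ctrl.get_state()['ft_force'])
s=ctrl.get_state();M=R.from_rotvec(s['tool_rot']).as_matrix()
print(np.round(fs,1),s['time'],s['position'],np.degrees(np.arctan2(M[1,1],M[0,1])),M[:,2])
E
```

```text
time: 16.35
position: [0.4857, -0.0869, 0.0387]
tool_rot: [2.489, 1.916, -0.0]
ft_force: [-3.4, -0.2, 7.1]
grip_width: 0.641
grip_force: 30.0
[[-4.3  0.2  6.9]
 [-4.   0.3  7.1]
 [-4.2  1.2  7.1]
 [-4.1  1.2  7.7]] 16.65 [ 0.48572278 -0.08696451  0.03867042] -14.816112455961202 [-2.70008688e-05 -5.07287290e-04 -9.99999871e-01]
```

View pics/w6.png

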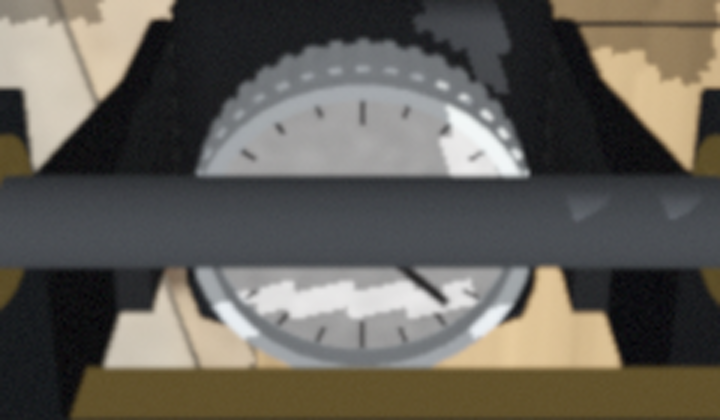

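The pointer stands at lower right (440,300), about 225° clockwise from zero. That is a 12.5 mm reading, so the plunger is on the bore floor. The push on the door is about 10 N in all. I hand it in.

```bash
python3 -c "
from bench import ctrl
print(ctrl.close_job())"
```

```text
the job is handed in; nothing more can be done
None
```

I zeroed the gauge on the setting plate, set it over the 35 mm hinge bore and handed the job in at about 16.7 s, still gripped and pressing with about 10 N in all; the dial read about 12.5 mm, and no verdict came back.

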